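# Ring weights onto the sample bottles for the water bath

### The arm

A 7-joint arm with a two-finger parallel gripper is mounted at the origin on the work surface. World frame = base frame: x ahead of the robot, y to its left, z up, the work surface at z = 0. Lengths are in m, angles in rad, forces in N, time in s.
With the tool pointing down it reaches from about 0.35 to 0.9 m from the base axis. Payload 8.1 kg.
Tool frame: the origin (TCP) lies midway between the tips of the shut fingers; the grasp point (between the pads) lies 19 mm behind it; z points along the fingers, y is the line along which they close (so a half turn about z gives the same grasp; the last joint's range is limited). The gripper opens to 92 mm and grips with 3 to 60 N. Pads are 19 mm wide; open, the fingers measure 130 mm over their backs; the gripper's body (75 mm by 190 mm) begins 47 mm behind the grasp point.
Start: joints at [1.029, 0.434, 0.025, 1.573, -0.012, 1.134, -0.075], TCP at [0.266, -0.566, 0.227] pointing down, gripper open.
Joint ranges: [-2.62, 2.62], [-0.44, 2.09], [-1.27, 1.32], [0.08, 2.57], [-1.32, 4.46], [0.12, 2], [-2.74, 2.74]. Speed limits (rad/s): [2.22, 2.22, 3.01, 3.01, 3.14, 3.14, 3.14].

### API

Orientations are given as a rotation vector (axis times angle).
In Python, from cell import arm gives the robot as it stands.
- The arm moves only by the tool move_arm, never from a script. Its argument "motion" is a list of rows, each an object of numbers: "tx", "ty", "tz": the shift along the tool's x, y, z normalised to -1 to 1, where 1 is 1000 mm; "twist": the turn about the tool's z normalised to -1 to 1, where 1 is pi/2 rad. In form: [{"tx": .., "ty": .., "tz": .., "twist": ..}, ...]. A call has 1 to 12 rows; each row shifts and turns the commanded pose from where the row before left it, along the tool's axes as they then stand; what a row does not reach is not made up. A row lasts 1/10 s, in which the tool goes at most 50 mm and 8.59 degrees, less where a joint would pass 70% of its speed; a pose out of reach is approached as far as the arm can. A call with a number of a shift or a turn outside -1 to 1 is refused whole. A call with a gripper value outside its range is refused whole. "gripper" is the gripper's target within -1 to 1 (shut at 1, half-way at 0, fully open at -1), set as the call begins (left out, the last holds). The fingers move at their own pace and stop on an object; "squeeze" is the grip in N (left out, the last holds). Time passes only in rows, so rows that do not move let the fingers close. It gives the time, the measured TCP pose, the force, the opening and the grip force at its end, in the units of the state.
- arm.observe(): the state, without advancing time (a new reading comes with each control period).
- arm.get_image(name): name is "scene" or "top" or "wrist"; returns the picture (420x560x3 uint8, red, green, blue); there is no depth.
- arm.calibration(name): a dict with "K" (3x3 intrinsics, pixels), "k1" (the pictures are not rectified: a ray, as slopes to the right and down, at radius r is drawn at 1 + k1 r^2 times it, then the intrinsics apply), "T" (4x4, takes a point from camera to world coordinates). Camera axes: x right, y down, z forward; pixel columns grow to the right and rows downward; lengths in m; the calibration is good to about 2 mm. A picture is of the moment at which its call begins: read the wrist's pose just before it. calibration takes no time and is no camera call; for the wrist camera it gives the pose at the moment of the call.
- arm.sign_off(): hands the job in; it is judged then, once.
Trained networks look in the newest picture that a camera, given by its name, has taken for a name from the list of things; names that differ only in an ending like _2 or _b are one class to them, and where a whole thing is asked for, a point or a joint stands for the part that bears it (a point fixed in the world has none). Each returns a list of dicts, best first, with "conf" (0 to 1); they miss things now and then, are a little off and sometimes report something else, mostly with a low value. They report only what shows in the picture. A call takes as long as a camera call. They do not tell look-alikes from the thing itself.
- arm.look_for(camera, query): "point" ([column, row] as shares, 0 to 1, of the picture: columns of its width, rows of its height, amid what is visible of it).
- arm.regions_of(camera, query): "region" (420x560 bool, what is visible of it) and "point" ([column, row] as shares, 0 to 1, of the picture: columns of its width, rows of its height, amid what is visible of it).
- arm.place_of(camera, query): "point" ([column, row] as shares, 0 to 1, of the picture: columns of its width, rows of its height: a listed point, or the origin of a listed thing).
The state is a dict: "clock": time; "joints": joint angles; "dq": joint speeds; "joint_efforts": joint torques, N m; "position": TCP position; "ee_rot": TCP orientation; "force": force on the tool from outside, world axes, zero at the start; "ft_torque": the same for the moment, N m; "width": opening from 0.0 (shut) to 1.0 (fully open); "gripper_force": force on a finger pad.
Only numpy, scipy, OpenCV 4.12 (cv2) and the standard library are available. Lean on these libraries where they do the work, as an engineer would, in place of code of your own. Each camera call takes 0.05 s, during which the arm holds its last target. There are 200 camera calls.

### The job

The four stoppered amber bottles are going into the water bath and must not float. Take the two stacks of ring weights apart, top rings first, and slip each ring down over the neck of the bottle it belongs to, the largest ring on the largest bottle and so on down to the smallest on the smallest, so that it lies level on the shoulder. Lower each ring onto the glass rather than dropping it, keep the bottles standing on the bench, and leave the other things on the bench where they are.

Things in the scene. Friction and masses are not known exactly. Their poses are not given: they have to be found in the camera images.
- ring_xl_centre (a point): Centre (on the axis, half-way up) of the largest of four flat grey ring weights: outside diameter 70 mm, hole 34 mm, 16 mm thick, about 390 g, z is its axis. It starts at the bottom of one of the two stacks, on the bench.
- bottle_xl_seat (a point): Point on the axis (z, up) of the largest of four loose amber bottles with black stoppers: body 80 mm wide, 138 mm tall in all, about 620 g. It lies 112 mm above the foot, where the centre of a ring is once it rests on the conical shoulder (52 deg; 34 mm wide 8 mm below this point). Stopper top: 26 mm above it. Neck 18 mm wide.
- ring_l_centre (a point): Centre (on the axis, half-way up) of the second largest of four flat grey ring weights: outside diameter 61 mm, hole 34 mm, 16 mm thick, about 270 g, z is its axis. It starts at the bottom of one of the two stacks, on the bench.
- bottle_l_seat (a point): Point on the axis (z, up) of the second largest of four loose amber bottles with black stoppers: body 70 mm wide, 123 mm tall in all, about 420 g. It lies 97 mm above the foot, where the centre of a ring is once it rests on the conical shoulder (52 deg; 34 mm wide 8 mm below this point). Stopper top: 26 mm above it. Neck 18 mm wide.
- ring_m_centre (a point): Centre (on the axis, half-way up) of the second smallest of four flat grey ring weights: outside diameter 52 mm, hole 34 mm, 16 mm thick, about 170 g, z is its axis. It starts on top of one of the two stacks, on a wider ring.
- bottle_m_seat (a point): Point on the axis (z, up) of the second smallest of four loose amber bottles with black stoppers: body 60 mm wide, 106 mm tall in all, about 260 g. It lies 81 mm above the foot, where the centre of a ring is once it rests on the conical shoulder (52 deg; 34 mm wide 8 mm below this point). Stopper top: 26 mm above it. Neck 18 mm wide.
- ring_s_centre (a point): Centre (on the axis, half-way up) of the smallest of four flat grey ring weights: outside diameter 43 mm, hole 34 mm, 16 mm thick, about 90 g, z is its axis. It starts on top of one of the two stacks, on a wider ring.
- bottle_s_seat (a point): Point on the axis (z, up) of the smallest of four loose amber bottles with black stoppers: body 50 mm wide, 90 mm tall in all, about 150 g. It lies 64 mm above the foot, where the centre of a ring is once it rests on the conical shoulder (52 deg; 34 mm wide 8 mm below this point). Stopper top: 26 mm above it. Neck 18 mm wide.
There are look-alikes about, which are no part of the job. What is shaped like the part that bears ring_xl_centre but yellow is not meant. Leave any purple look-alike of the part that bears ring_l_centre alone.

How it is judged:
By the outcome, as a careful person would: the job done as asked, in the order asked, and still so for the second after the job is handed in, with the robot touching nothing.
It also fails if it takes over 109 s, if anything falls off the work surface, if the arm or the gripper's body presses on something with over 40 N, if the wrist force passes 120 N, or if a joint passes its speed limit or range.

## Working session

There is one attempt and no reset: what is moved stays moved. The work goes in short steps, Python scripts to look and compute and a tool call to move; the robot and the scene stay as the last step left them, time stands still between calls to the robot, and variables do not carry over. Pictures are saved under pics/ and viewed, at most 14 in all, crops included, and the job is handed in when it is done.

Besides the shell and the picture viewer there is one more tool, called after "Emit:" by a JSON object that holds its "method" and its "body". move_arm: Moves the arm, as the interface text tells. Scaled input: -1 to 1 covers 1000 mm each way for a shift and pi/2 rad each way for a turn. Its arguments: {"type":"object","properties":{"motion":{"type":"array","items":{"type":"object","properties":{"tx":{"type":"number"},"ty":{"type":"number"},"tz":{"type":"number"},"twist":{"type":"number"}}}},"gripper":{"type":"number"},"squeeze":{"type":"number"}},"required":["motion"]}

```bash
mkdir -p pics; ls
cat > h.py <<'E'
import numpy as np, cv2
from cell import arm
from scipy.spatial.transform import Rotation as R
def ray(cal,px):
    K=np.array(cal["K"]);T=np.array(cal["T"]);k=cal["k1"]
    d=np.array([(px[0]-K[0,2])/K[0,0],(px[1]-K[1,2])/K[1,1]]);u=d.copy()
    for _ in range(20): u=d/(1+k*(u@u))
    return T[:3,3],T[:3,:3]@np.array([u[0],u[1],1])
def atz(cal,px,z):
    o,v=ray(cal,px);return o+v*(z-o[2])/v[2]
def proj(cal,p):
    K=np.array(cal["K"]);T=np.array(cal["T"]);c=T[:3,:3].T@(np.array(p)-T[:3,3]);u=c[:2]/c[2]
    u=u*(1+cal["k1"]*(u@u));return np.array([K[0,0]*u[0]+K[0,2],K[1,1]*u[1]+K[1,2]])
def save(im,n): cv2.imwrite("pics/"+n,cv2.cvtColor(np.ascontiguousarray(im),cv2.COLOR_RGB2BGR))
E
python3 - <<'E'
from h import *
for n in("scene","top"):
    save(arm.get_image(n),n+"0.png")
    c=arm.calibration(n);print(n,np.round(c["T"],3).tolist(),c["K"][0][0],c["k1"])
    for s,zr,zb in(("xl",8e-3,.112),("l",8e-3,.097),("m",.024,.081),("s",.024,.064)):
        for q,z in(("ring_%s_centre"%s,zr),("bottle_%s_seat"%s,zb)):
            for r in arm.place_of(n,q)[:3]:
                p=np.array(r["point"])*[560,420];print(q,round(r["conf"],2),p.round(),atz(c,p,z).round(3))
print(arm.observe())
E
```

```text
pics
scene [[0.775, 0.365, -0.516, 0.916], [0.632, -0.427, 0.647, -0.554], [0.016, -0.827, -0.562, 0.58], [0.0, 0.0, 0.0, 1.0]] 418.0359029081661 -0.1055858855581693
ring_xl_centre 0.93 [272. 204.] [0.353 0.101 0.008]
ring_xl_centre 0.68 [286. 185.] [0.321 0.195 0.008]
ring_xl_centre 0.59 [316. 199.] [0.423 0.189 0.008]
bottle_xl_seat 0.56 [390. 218.] [0.661 0.096 0.112]
bottle_xl_seat 0.48 [334. 280.] [ 0.674 -0.121  0.112]
ring_l_centre 0.94 [210. 282.] [ 0.44  -0.186  0.008]
ring_l_centre 0.7 [255. 298.] [ 0.534 -0.16   0.008]
bottle_l_seat 0.87 [335. 277.] [ 0.663 -0.101  0.097]
ring_m_centre 0.61 [317. 197.] [0.431 0.18  0.024]
bottle_m_seat 0.93 [242. 339.] [ 0.624 -0.285  0.081]
ring_s_centre 0.8 [207. 273.] [ 0.43  -0.182  0.024]
bottle_s_seat 0.62 [405. 195.] [0.619 0.269 0.064]
top [[0.028, -0.992, 0.126, 0.337], [-1.0, -0.027, 0.013, -0.005], [-0.009, -0.126, -0.992, 1.213], [0.0, 0.0, 0.0, 1.0]] 511.6150122524105 -0.17077698384083648
ring_xl_centre 0.77 [240. 266.] [0.359 0.102 0.008]
ring_xl_centre 0.69 [200. 282.] [0.318 0.195 0.008]
ring_xl_centre 0.64 [208. 234.] [0.4
[... 458 characters left out ...]
ints': array([ 1.02938288,  0.43446177,  0.02500018,  1.57318765, -0.01160012,
        1.13398019, -0.0750569 ]), 'dq': array([ 8.88127440e-04, -1.21782044e-03,  3.35072034e-04,  4.73186201e-05,
       -9.00298211e-04, -7.62471281e-04,  6.67763945e-04]), 'joint_efforts': array([ 3.61508755e-04, -6.67647457e+01,  9.84176360e-01, -3.14812016e+01,
       -6.05253107e-02,  3.25482676e-02,  2.43919794e-05]), 'position': array([ 0.26553027, -0.5658224 ,  0.2267704 ]), 'ee_rot': array([3.06618864e+00, 6.83682130e-01, 3.30411575e-05]), 'force': array([ 0.4492109 , -0.21228159,  0.47511944]), 'ft_torque': array([ 0.01838028,  0.01488859, -0.00727631]), 'gripper_force': 0.0, 'width': 1.00080655910288}
```

View pics/scene0.png

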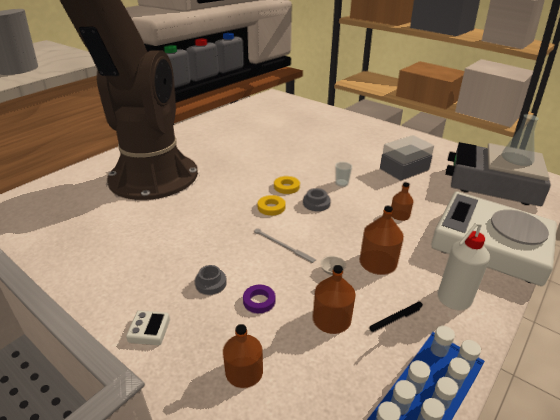

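View pics/top0.png

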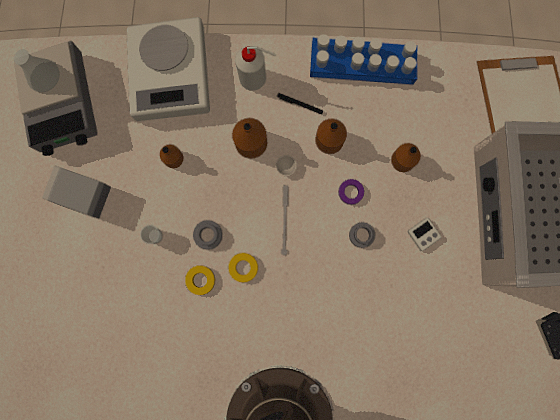

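Grey stacks: scene (317,199) and (210,280). Look-alikes to leave: yellow rings at (271,205) and (287,184), purple ring at (259,298). Bottles: XL (381,243), L (334,300), M (243,357), S (402,203). I'll move the wrist camera in for the close crop.

Emit:
{"method": "move_arm", "body": {"motion": [{"tz":-0.03,"twist":0.093},{"tz":-0.03,"twist":0.093},{"tz":-0.02,"twist":0.093},{"tx":0.01,"ty":-0.04},{"tx":0.01,"ty":-0.04},{"tx":0.01,"ty":-0.04},{"tx":0.01,"ty":-0.04},{"tx":0.01,"ty":-0.04},{"tx":0.01,"ty":-0.04},{"tx":0.01,"ty":-0.04},{"tx":0.01,"ty":-0.04},{"tx":0.01,"ty":-0.04}], "gripper": -1, "squeeze": 20}}

```text
invalid input
```

Run:
```python
from h import *
o=arm.observe();print(o["clock"],o["position"],o["ee_rot"],o["joints"].round(2))
c=arm.calibration("wrist");im=arm.get_image("wrist");save(im,"w0.png");print(np.round(c["T"],3).tolist(),c["K"][0][0])
for s,zr,zb in(("xl",8e-3,.112),("l",8e-3,.097),("m",.024,.081),("s",.024,.064)):
    for q,z in(("ring_%s_centre"%s,zr),("bottle_%s_seat"%s,zb)):
        for r in arm.place_of("wrist",q)[:3]:
            p=np.array(r["point"])*[560,420];print(q,round(r["conf"],2),p.round(),atz(c,p,z).round(3))
```

```text
0.9 [ 0.26553027 -0.5658224   0.2267704 ] [3.06618864e+00 6.83682130e-01 3.30411575e-05] [ 1.03  0.43  0.03  1.57 -0.01  1.13 -0.08]
[[0.425, -0.874, -0.234, 0.328], [-0.905, -0.41, -0.111, -0.536], [0.001, 0.259, -0.966, 0.385], [0.0, 0.0, 0.0, 1.0]] 337.7909798318085
```

View pics/w0.png

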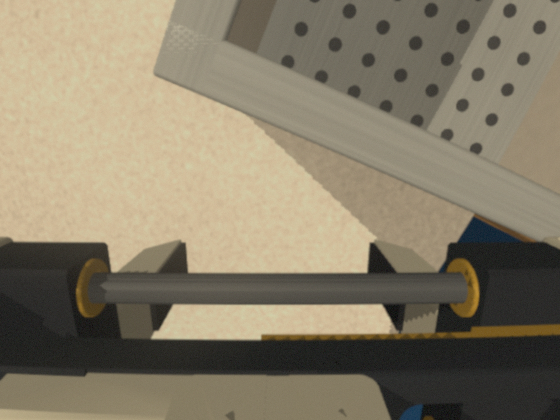

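The wrist view shows only the water bath edge. The move was refused, so I'll give every field in each row.

Emit:
{"method": "move_arm", "body": {"motion": [{"tx":0,"ty":0,"tz":-0.03,"twist":0.093},{"tx":0,"ty":0,"tz":-0.03,"twist":0.093},{"tx":0,"ty":0,"tz":-0.02,"twist":0.093},{"tx":0.01,"ty":-0.04,"tz":0,"twist":0},{"tx":0.01,"ty":-0.04,"tz":0,"twist":0},{"tx":0.01,"ty":-0.04,"tz":0,"twist":0},{"tx":0.01,"ty":-0.04,"tz":0,"twist":0},{"tx":0.01,"ty":-0.04,"tz":0,"twist":0},{"tx":0.01,"ty":-0.04,"tz":0,"twist":0},{"tx":0.01,"ty":-0.04,"tz":0,"twist":0},{"tx":0.01,"ty":-0.04,"tz":0,"twist":0},{"tx":0.01,"ty":-0.04,"tz":0,"twist":0}], "gripper": -1, "squeeze": 20}}

```text
clock: 2.55
position: [0.3554, -0.2041, 0.307]
ee_rot: [3.141, 0.001, 0.001]
force: [0.5, 0.6, 1.2]
width: 1.001
gripper_force: 0.0
```

```bash
cat > look.py <<'E'
from h import *
import sys
def look(name,qs):
    c=arm.calibration("wrist");o=arm.observe();im=arm.get_image("wrist")
    if name: save(im,name)
    print(o["clock"],o["position"].round(4))
    Z=dict(ring_xl=8e-3,ring_l=8e-3,ring_m=.024,ring_s=.024,bottle_xl=.112,bottle_l=.097,bottle_m=.081,bottle_s=.064)
    for q in qs:
        z=Z[q.rsplit("_",1)[0]]
        for r in arm.place_of("wrist",q)[:3]:
            p=np.array(r["point"])*[560,420];print(q,round(r["conf"],2),p.round(),atz(c,p,z).round(4))
    return im,c
if __name__=="__main__": look(sys.argv[1],sys.argv[2:])
E
python3 look.py w1.png ring_{xl,l,m,s}_centre bottle_{l,m}_seat
```

```text
2.55 [ 0.3554 -0.2041  0.307 ]
ring_xl_centre 0.56 [ 63. 174.] [0.3508 0.094  0.008 ]
ring_l_centre 0.69 [262. 110.] [ 0.4349 -0.1849  0.008 ]
ring_l_centre 0.64 [241.  23.] [ 0.5393 -0.1596  0.008 ]
ring_s_centre 0.58 [260. 106.] [ 0.4387 -0.1835  0.024 ]
```

View pics/w1.png

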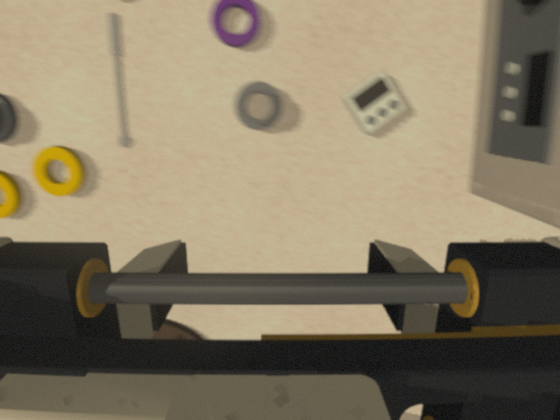

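The wrist view shows the purple ring (236,22), the grey right-hand stack (259,106) and yellow rings (58,171). Now a close crop, with sizes measured.

Run:
```python
from h import *
c=arm.calibration("wrist");im=cv2.cvtColor(cv2.imread("pics/w1.png"),cv2.COLOR_BGR2RGB)
x,y=209,56
cr=im[y:y+100,x:x+100];save(cv2.resize(cr,(600,600),interpolation=cv2.INTER_CUBIC),"c1.png")
hsv=cv2.cvtColor(cr,cv2.COLOR_RGB2HSV);m=(hsv[...,2]<150).astype(np.uint8)
cs,h=cv2.findContours(m,cv2.RETR_CCOMP,cv2.CHAIN_APPROX_NONE)
for k in cs:
    if len(k)>30:
        (a,b),r=cv2.minEnclosingCircle(k);e=cv2.fitEllipse(k)
        for z in(.016,.032):
            w=[atz(c,(q[0][0]+x,q[0][1]+y),z)[:2] for q in k];(X,Y),rr=cv2.minEnclosingCircle(np.array(w,np.float32).reshape(-1,1,2));print(len(k),(a+x,b+y),z,X,Y,"dia",2*rr)
```

```text
211 (266.5, 108.5) 0.016 0.43542012572288513 -0.19416996836662292 dia 0.0802154466509819
211 (266.5, 108.5) 0.032 0.4350070357322693 -0.19462424516677856 dia 0.07736171036958694
77 (258.0, 105.5) 0.016 0.43919670581817627 -0.1829679310321808 dia 0.029697759076952934
77 (258.0, 105.5) 0.032 0.43864887952804565 -0.18382170796394348 dia 0.028645720332860947
```

View pics/c1.png

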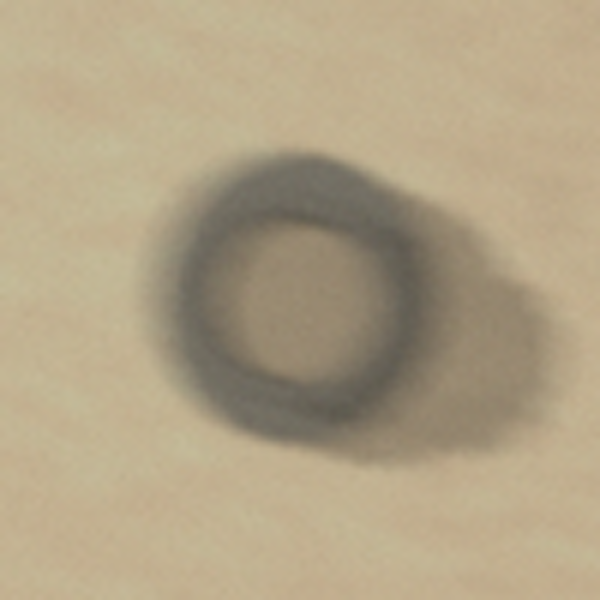

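The crop is blurry, showing a grey stack with its shadow to the right. I'll get closer.

Emit:
{"method": "move_arm", "body": {"motion": [{"tx":0.014,"ty":-0.007,"tz":0.036,"twist":0},{"tx":0.014,"ty":-0.007,"tz":0.036,"twist":0},{"tx":0.012,"ty":-0.007,"tz":0.036,"twist":0},{"tx":0,"ty":0,"tz":0,"twist":0}]}}

```text
clock: 3.3
position: [0.3937, -0.1841, 0.1949]
ee_rot: [-3.139, -0.001, 0.01]
force: [-0.4, -0.1, 0.2]
width: 1.001
gripper_force: 0.0
```

Run:
```python
from look import *
im,c=look("w2.png",["ring_l_centre","ring_s_centre","ring_m_centre"])
print(proj(c,[.438,-.183,.032]))
save(im[0:250,140:440],"tmp.png");save(cv2.resize(im[0:250,140:440],(720,600)),"c2.png")
```

```text
3.3 [ 0.3937 -0.1841  0.1949]
ring_l_centre 0.66 [249.  30.] [ 0.5416 -0.1572  0.008 ]
ring_l_centre 0.62 [277. 143.] [ 0.4367 -0.184   0.008 ]
ring_s_centre 0.67 [273. 144.] [ 0.4368 -0.1799  0.024 ]
[276.3697066  143.68712111]
```

View pics/c2.png

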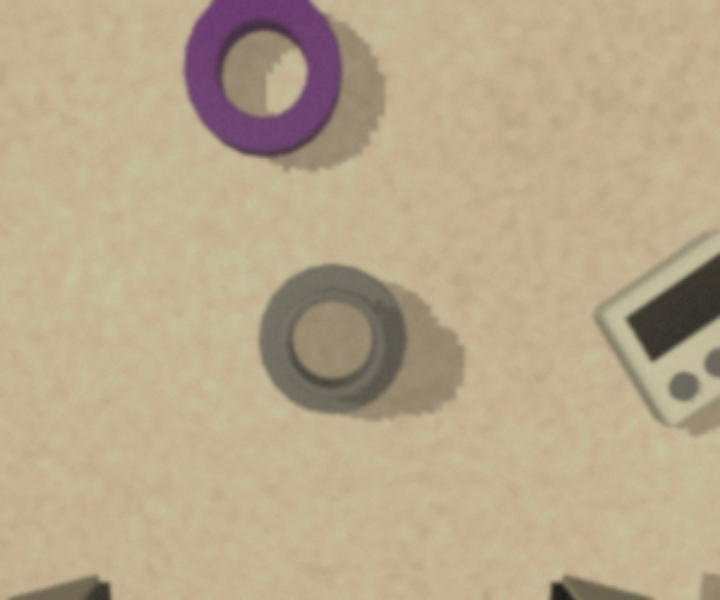

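The right-hand stack (crop 333,338) is the L ring with the S ring on top. Descending to grasp the S ring.

Emit:
{"method": "move_arm", "body": {"motion": [{"tx":0.012,"ty":0,"tz":0.03,"twist":0},{"tx":0.012,"ty":0,"tz":0.035,"twist":0},{"tx":0.012,"ty":0,"tz":0.035,"twist":0},{"tx":0.01,"ty":0.001,"tz":0.035,"twist":0},{"tx":0,"ty":0,"tz":0.025,"twist":0},{"tx":0,"ty":0,"tz":0.013,"twist":0},{"tx":0,"ty":0,"tz":0,"twist":0}]}}

```text
clock: 4.2
position: [0.4411, -0.1866, 0.0255]
ee_rot: [3.141, -0.001, -0.001]
force: [0.3, 0.3, 0.3]
width: 0.998
gripper_force: 0.0
```

Emit:
{"method": "move_arm", "body": {"motion": [{"tx":0,"ty":0,"tz":0,"twist":0},{"tx":0,"ty":0,"tz":0,"twist":0},{"tx":0,"ty":0,"tz":0,"twist":0},{"tx":0,"ty":0,"tz":0,"twist":0},{"tx":0,"ty":0,"tz":0,"twist":0},{"tx":0,"ty":0,"tz":0,"twist":0}], "gripper": 1}}

```text
clock: 4.8
position: [0.4414, -0.1858, 0.0259]
ee_rot: [3.141, 0.001, 0.0]
force: [-1.5, -0.6, -0.8]
width: 0.525
gripper_force: 0.0
```

Emit:
{"method": "move_arm", "body": {"motion": [{"tx":0,"ty":0,"tz":0.003,"twist":0},{"tx":0,"ty":0,"tz":0.003,"twist":0},{"tx":0,"ty":0,"tz":0,"twist":0}], "gripper": -0.3}}

```text
clock: 5.1
position: [0.441, -0.1856, 0.0192]
ee_rot: [-3.141, -0.001, 0.001]
force: [-0.1, -0.1, 0.1]
width: 0.647
gripper_force: 0.0
```

Emit:
{"method": "move_arm", "body": {"motion": [{"tx":0,"ty":0,"tz":0,"twist":0},{"tx":0,"ty":0,"tz":0,"twist":0},{"tx":0,"ty":0,"tz":0,"twist":0},{"tx":0,"ty":0,"tz":0,"twist":0},{"tx":0,"ty":0,"tz":0,"twist":0}], "gripper": 1}}

```text
clock: 5.6
position: [0.4413, -0.1857, 0.0197]
ee_rot: [3.142, 0.001, 0.0]
force: [0.4, -0.8, -2.1]
width: 0.462
gripper_force: 20.0
```

S ring is held (42.5 mm wide). Lift and carry it to the S bottle, stopping short to look.

Emit:
{"method": "move_arm", "body": {"motion": [{"tx":0,"ty":0,"tz":-0.02,"twist":0},{"tx":0,"ty":0,"tz":-0.04,"twist":0},{"tx":0,"ty":0,"tz":-0.04,"twist":0},{"tx":0,"ty":-0.02,"tz":-0.04,"twist":0},{"tx":0.01,"ty":-0.04,"tz":-0.03,"twist":0},{"tx":0.01,"ty":-0.04,"tz":-0.01,"twist":0},{"tx":0.01,"ty":-0.04,"tz":0,"twist":0},{"tx":0.01,"ty":-0.04,"tz":0,"twist":0},{"tx":0.01,"ty":-0.04,"tz":0,"twist":0},{"tx":0.01,"ty":-0.04,"tz":0,"twist":0},{"tx":0.01,"ty":-0.04,"tz":0,"twist":0},{"tx":0.01,"ty":-0.04,"tz":0,"twist":0}]}}

```text
clock: 6.8
position: [0.521, 0.155, 0.1991]
ee_rot: [3.141, 0.0, -0.0]
force: [1.2, -0.8, -1.5]
width: 0.463
gripper_force: 20.0
```

Emit:
{"method": "move_arm", "body": {"motion": [{"tx":0.01,"ty":-0.04,"tz":0,"twist":0},{"tx":0.01,"ty":-0.04,"tz":0,"twist":0},{"tx":0.01,"ty":-0.03,"tz":0,"twist":0},{"tx":0,"ty":-0.015,"tz":0,"twist":0},{"tx":0,"ty":0,"tz":0,"twist":0}]}}

```text
clock: 7.3
position: [0.5498, 0.281, 0.1986]
ee_rot: [-3.141, -0.006, 0.002]
force: [0.0, -0.3, -1.2]
width: 0.463
gripper_force: 20.0
```

Run:
```python
from look import *
im,c=look("w3.png",["bottle_s_seat","bottle_xl_seat","bottle_m_seat"])
o=arm.observe();print(o["width"],o["ee_rot"],o["joints"].round(2))
for h in(.064,.09): print(proj(c,[.619,.283,h]))
```

```text
7.3 [0.5498 0.281  0.1986]
bottle_s_seat 0.67 [285. 124.] [0.6131 0.2748 0.064 ]
bottle_xl_seat 0.69 [556.  66.] [0.6573 0.0851 0.112 ]
0.4675125245597001 [ 3.14013553e+00 -2.59190900e-03 -5.79545802e-05] [-0.32  0.47 -0.34  1.61  0.17  1.09 -2.27]
[275.0789546  117.31014663]
[274.8785546  117.29380948]
```

View pics/w3.png

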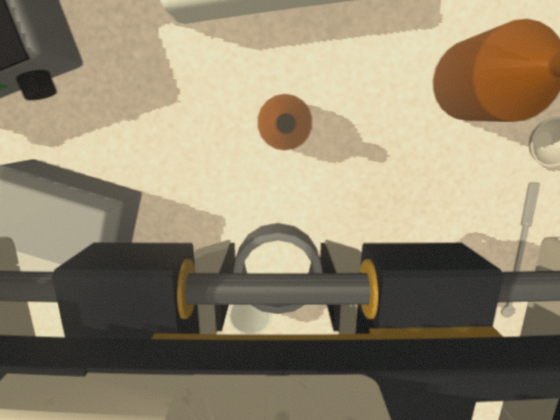

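S bottle's stopper is at (286,122), the XL bottle is at upper right, and the S ring sits level in the fingers at (279,268). Moving over and lowering.

Emit:
{"method": "move_arm", "body": {"motion": [{"tx":0.022,"ty":0.002,"tz":0,"twist":0},{"tx":0.022,"ty":0.002,"tz":0,"twist":0},{"tx":0.02,"ty":0.0025,"tz":0.01,"twist":0},{"tx":0,"ty":0,"tz":0.02,"twist":0},{"tx":0,"ty":0,"tz":0.03,"twist":0},{"tx":0,"ty":0,"tz":0.03,"twist":0},{"tx":0,"ty":0,"tz":0.025,"twist":0},{"tx":0,"ty":0,"tz":0.013,"twist":0},{"tx":0,"ty":0,"tz":0,"twist":0}]}}

```text
clock: 8.4
position: [0.6144, 0.2704, 0.0697]
ee_rot: [3.14, -0.001, -0.003]
force: [-1.3, -0.6, -0.5]
width: 0.467
gripper_force: 20.0
```

Run:
```python
from look import *
im,c=look("w4.png",[]);o=arm.observe();print(o["force"],o["ft_torque"])
```

```text
8.4 [0.6144 0.2704 0.0697]
[-0.51401032 -0.01046654 -0.57306836] [ 0.09220138 -0.03088753 -0.00060009]
```

View pics/w4.png

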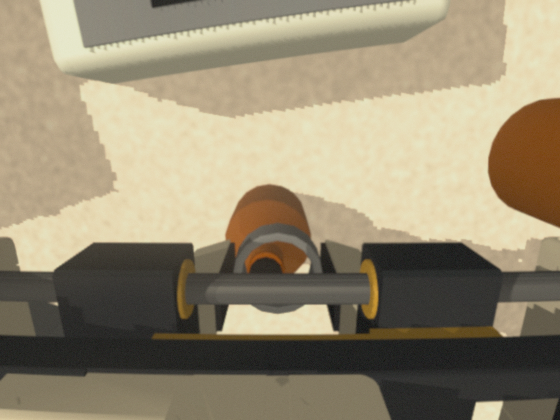

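Looking down through the ring, the stopper (266,262) is about 5 mm left of the ring centre (278,268). Correcting, then lowering gently.

Emit:
{"method": "move_arm", "body": {"motion": [{"tx":0,"ty":-0.0045,"tz":0,"twist":0},{"tx":0,"ty":0,"tz":0.004,"twist":0},{"tx":0,"ty":0,"tz":0.002,"twist":0},{"tx":0,"ty":0,"tz":0.002,"twist":0},{"tx":0,"ty":0,"tz":0,"twist":0}]}}

```text
clock: 8.95
position: [0.615, 0.2765, 0.063]
ee_rot: [3.141, 0.001, 0.0]
force: [-0.1, 0.1, 0.1]
width: 0.459
gripper_force: 20.0
```

Emit:
{"method": "move_arm", "body": {"motion": [{"tx":0,"ty":0,"tz":0.001,"twist":0},{"tx":0,"ty":0,"tz":0.001,"twist":0}]}}

```text
clock: 9.15
position: [0.6154, 0.2765, 0.0614]
ee_rot: [-3.142, -0.0, -0.001]
force: [1.1, -0.5, 0.8]
width: 0.465
gripper_force: 20.0
```

Emit:
{"method": "move_arm", "body": {"motion": [{"tx":0,"ty":0,"tz":0.001,"twist":0},{"tx":0,"ty":0,"tz":0.001,"twist":0},{"tx":0,"ty":0,"tz":0,"twist":0}]}}

```text
clock: 9.45
position: [0.6159, 0.2762, 0.0597]
ee_rot: [3.142, -0.0, 0.003]
force: [2.1, -1.7, 4.0]
width: 0.466
gripper_force: 20.0
```

Run:
```python
from look import *
im,c=look("w5.png",[]);o=arm.observe();print(o["force"],o["ft_torque"])
```

```text
9.45 [0.6159 0.2762 0.0597]
[ 1.10633473 -0.95602576  5.01606249] [-0.43687937 -0.46871804  0.03326279]
```

Contact at the expected height. Release and rise.

Emit:
{"method": "move_arm", "body": {"motion": [{"tx":0,"ty":0,"tz":0,"twist":0},{"tx":0,"ty":0,"tz":0,"twist":0},{"tx":0,"ty":0,"tz":0,"twist":0},{"tx":0,"ty":0,"tz":-0.02,"twist":0},{"tx":0,"ty":0,"tz":-0.04,"twist":0},{"tx":0,"ty":0,"tz":-0.04,"twist":0},{"tx":-0.03,"ty":0,"tz":-0.04,"twist":0},{"tx":-0.04,"ty":0,"tz":0,"twist":0},{"tx":0,"ty":0,"tz":0,"twist":0}], "gripper": -1}}

```text
clock: 10.4
position: [0.5398, 0.2781, 0.2003]
ee_rot: [-3.141, -0.008, 0.003]
force: [0.1, 0.5, -0.6]
width: 1.005
gripper_force: 0.0
```

Run:
```python
from look import *
im,c=look("w6.png",["ring_s_centre"])
save(cv2.resize(im[0:250,140:440],(720,600)),"c6.png")
```

```text
10.4 [0.5398 0.2781 0.2003]
```

View pics/c6.png

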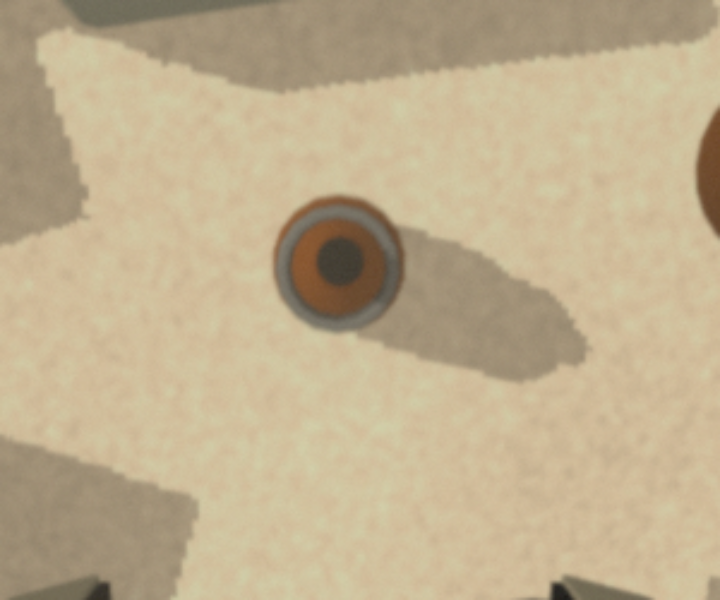

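The S ring lies level, concentric with the stopper (crop 340,262). Next is the M ring on the left stack.

Emit:
{"method": "move_arm", "body": {"motion": [{"tx":-0.03,"ty":0.02,"tz":0,"twist":0},{"tx":-0.03,"ty":0.02,"tz":0,"twist":0},{"tx":-0.03,"ty":0.02,"tz":0,"twist":0},{"tx":-0.03,"ty":0.02,"tz":0,"twist":0},{"tx":-0.03,"ty":0.018,"tz":0,"twist":0},{"tx":0,"ty":0,"tz":0,"twist":0}]}}

```text
clock: 11.1
position: [0.3922, 0.1757, 0.1984]
ee_rot: [3.139, -0.001, -0.004]
force: [0.4, 0.6, 1.0]
width: 0.998
gripper_force: 0.0
```

Run:
```python
from look import *
im,c=look("w7.png",["ring_xl_centre","ring_m_centre"])
print(proj(c,[.432,.18,.032]))
save(cv2.resize(im[0:250,140:440],(720,600)),"c7.png")
```

```text
11.1 [0.3922 0.1757 0.1984]
ring_xl_centre 0.68 [269. 149.] [0.4292 0.1832 0.008 ]
ring_xl_centre 0.65 [354. 219.] [0.3552 0.0921 0.008 ]
ring_xl_centre 0.59 [261. 246.] [0.3235 0.1933 0.008 ]
ring_m_centre 0.59 [272. 151.] [0.4294 0.1797 0.024 ]
[271.96630213 148.80069713]
```

View pics/c7.png

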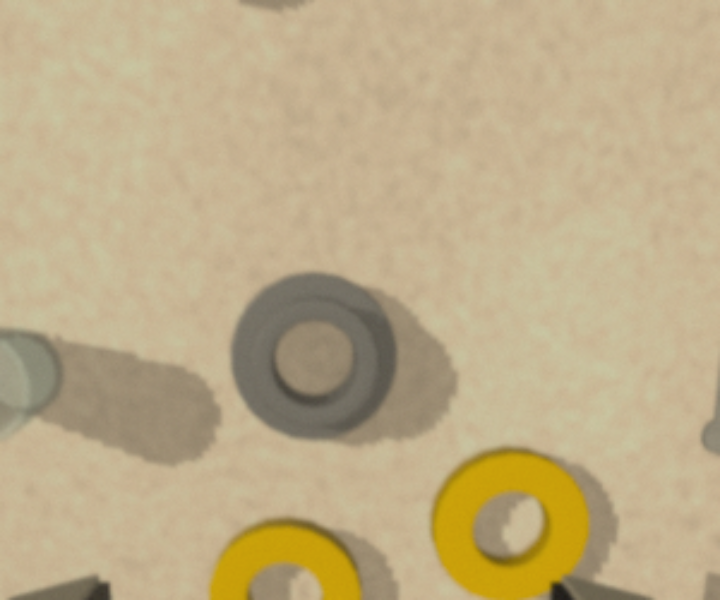

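The left stack (crop 314,355) is the XL ring with the M ring on top; yellow look-alikes are at (288,580) and (510,525). Descending.

Emit:
{"method": "move_arm", "body": {"motion": [{"tx":0.01,"ty":-0.0025,"tz":0.03,"twist":0},{"tx":0.01,"ty":-0.0025,"tz":0.035,"twist":0},{"tx":0.01,"ty":0,"tz":0.035,"twist":0},{"tx":0.01,"ty":0,"tz":0.035,"twist":0},{"tx":0,"ty":0,"tz":0.025,"twist":0},{"tx":0,"ty":0,"tz":0.015,"twist":0},{"tx":0,"ty":0,"tz":0,"twist":0},{"tx":0,"ty":0,"tz":0,"twist":0}], "gripper": -0.7}}

```text
clock: 12.05
position: [0.4357, 0.1841, 0.0239]
ee_rot: [-3.142, -0.001, 0.001]
force: [0.5, 0.1, -0.3]
width: 0.849
gripper_force: 0.0
```

Emit:
{"method": "move_arm", "body": {"motion": [{"tx":-0.003,"ty":0.002,"tz":0.004,"twist":0},{"tx":0,"ty":0,"tz":0,"twist":0}]}}

```text
clock: 12.25
position: [0.432, 0.1814, 0.0205]
ee_rot: [-3.142, -0.001, -0.001]
force: [-0.3, -0.2, -0.2]
width: 0.849
gripper_force: 0.0
```

Emit:
{"method": "move_arm", "body": {"motion": [{"tx":0,"ty":0,"tz":0,"twist":0},{"tx":0,"ty":0,"tz":0,"twist":0},{"tx":0,"ty":0,"tz":0,"twist":0},{"tx":0,"ty":0,"tz":0,"twist":0},{"tx":0,"ty":0,"tz":0,"twist":0},{"tx":0,"ty":0,"tz":0,"twist":0}], "gripper": 1}}

```text
clock: 12.85
position: [0.4322, 0.1815, 0.0203]
ee_rot: [-3.142, -0.001, -0.001]
force: [0.6, -0.0, 3.7]
width: 0.563
gripper_force: 20.0
```

M ring held (51.8 mm). Carry to the M bottle.

Emit:
{"method": "move_arm", "body": {"motion": [{"tx":0,"ty":0,"tz":-0.02,"twist":0},{"tx":0,"ty":0,"tz":-0.04,"twist":0},{"tx":0,"ty":0,"tz":-0.04,"twist":0},{"tx":0,"ty":0.02,"tz":-0.04,"twist":0},{"tx":0.01,"ty":0.04,"tz":-0.03,"twist":0},{"tx":0.01,"ty":0.04,"tz":-0.01,"twist":0},{"tx":0.01,"ty":0.04,"tz":0,"twist":0},{"tx":0.01,"ty":0.04,"tz":0,"twist":0},{"tx":0.01,"ty":0.04,"tz":0,"twist":0},{"tx":0.01,"ty":0.04,"tz":0,"twist":0},{"tx":0.01,"ty":0.04,"tz":0,"twist":0},{"tx":0.01,"ty":0.04,"tz":0,"twist":0}]}}

```text
clock: 14.05
position: [0.5117, -0.1593, 0.1992]
ee_rot: [-3.141, -0.001, 0.001]
force: [0.9, 0.3, -0.9]
width: 0.56
gripper_force: 20.0
```

Emit:
{"method": "move_arm", "body": {"motion": [{"tx":0.01,"ty":0.04,"tz":0,"twist":0},{"tx":0.01,"ty":0.04,"tz":0,"twist":0},{"tx":0.01,"ty":0.03,"tz":0,"twist":0},{"tx":0,"ty":0.012,"tz":0,"twist":0},{"tx":0,"ty":0,"tz":0,"twist":0}]}}

```text
clock: 14.55
position: [0.5411, -0.2816, 0.1987]
ee_rot: [3.141, -0.004, -0.002]
force: [-1.0, 0.7, -2.0]
width: 0.562
gripper_force: 20.0
```

```bash
cat > stop.py <<'E'
from look import *
# stopper: darkest blob nearest predicted point
def stopper(im,c,guess,zt):
    p=proj(c,[*guess,zt]);x,y=map(int,p);W=45
    x0,y0=max(x-W,0),max(y-W,0);cr=im[y0:y0+2*W,x0:x0+2*W].astype(int)
    m=((cr.max(2)-cr.min(2)<30)&(cr.max(2)<85)).astype(np.uint8)
    n,_,st,ce=cv2.connectedComponentsWithStats(m)
    for i in range(1,n):
        if st[i,4]>60: q=ce[i]+[x0,y0];print("stopper px",q.round(1),"area",st[i,4],atz(c,q,zt).round(4))
E
python3 - <<'E'
from stop import *
im,c=look("w8.png",["bottle_m_seat","bottle_l_seat"])
print(proj(c,[.623,-.28,.106]));stopper(im,c,(.623,-.28),.106)
E
```

```text
14.55 [ 0.5411 -0.2816  0.1987]
bottle_m_seat 0.92 [282.  98.] [ 0.6251 -0.2854  0.081 ]
bottle_l_seat 0.74 [33. 38.] [ 0.6693 -0.1043  0.097 ]
[274.5201472   98.75436663]
stopper px [281.1  96.9] area 298 [ 0.6243 -0.2847  0.106 ]
```

Emit:
{"method": "move_arm", "body": {"motion": [{"tx":0.028,"ty":0.002,"tz":0,"twist":0},{"tx":0.028,"ty":0.0015,"tz":0,"twist":0},{"tx":0.027,"ty":0,"tz":0,"twist":0},{"tx":0,"ty":0,"tz":0.02,"twist":0},{"tx":0,"ty":0,"tz":0.03,"twist":0},{"tx":0,"ty":0,"tz":0.02,"twist":0},{"tx":0,"ty":0,"tz":0,"twist":0},{"tx":0,"ty":0,"tz":0,"twist":0}]}}

```text
clock: 15.5
position: [0.6253, -0.2817, 0.1302]
ee_rot: [-3.141, -0.003, -0.0]
force: [0.6, 0.1, -0.9]
width: 0.564
gripper_force: 20.0
```

Run:
```python
from stop import *
im,c=look("w9.png",[])
print(proj(c,[.6245,-.285,.106]));stopper(im,c,(.6245,-.285),.106)
```

```text
15.5 [ 0.6253 -0.2817  0.1302]
[282.86867108 243.11478372]
stopper px [302.2 226.9] area 235 [ 0.6343 -0.2959  0.106 ]
stopper px [282.6 247.2] area 257 [ 0.622  -0.2849  0.106 ]
stopper px [286.4 277.7] area 778 [ 0.6027 -0.2872  0.106 ]
```

Emit:
{"method": "move_arm", "body": {"motion": [{"tx":0,"ty":0.003,"tz":0.01,"twist":0},{"tx":0,"ty":0,"tz":0.02,"twist":0},{"tx":0,"ty":0,"tz":0.012,"twist":0},{"tx":0,"ty":0,"tz":0.004,"twist":0},{"tx":0,"ty":0,"tz":0,"twist":0}]}}

```text
clock: 16.05
position: [0.6248, -0.286, 0.0831]
ee_rot: [-3.141, -0.001, 0.001]
force: [0.1, -0.2, -0.9]
width: 0.561
gripper_force: 20.0
```

Emit:
{"method": "move_arm", "body": {"motion": [{"tx":0,"ty":0,"tz":0.002,"twist":0},{"tx":0,"ty":0,"tz":0.002,"twist":0},{"tx":0,"ty":0,"tz":0,"twist":0}]}}

```text
clock: 16.35
position: [0.6252, -0.2862, 0.0798]
ee_rot: [3.141, 0.001, 0.001]
force: [-0.3, 0.3, -1.6]
width: 0.563
gripper_force: 20.0
```

Emit:
{"method": "move_arm", "body": {"motion": [{"tx":0,"ty":0,"tz":0.001,"twist":0},{"tx":0,"ty":0,"tz":0.001,"twist":0},{"tx":0,"ty":0,"tz":0.001,"twist":0},{"tx":0,"ty":0,"tz":0,"twist":0}]}}

```text
clock: 16.75
position: [0.6258, -0.2858, 0.0771]
ee_rot: [-3.142, -0.001, -0.002]
force: [1.3, 1.2, 2.8]
width: 0.567
gripper_force: 20.0
```

Emit:
{"method": "move_arm", "body": {"motion": [{"tx":0,"ty":0,"tz":0,"twist":0},{"tx":0,"ty":0,"tz":0,"twist":0},{"tx":0,"ty":0,"tz":0,"twist":0},{"tx":0,"ty":0,"tz":-0.02,"twist":0},{"tx":0,"ty":0,"tz":-0.04,"twist":0},{"tx":0,"ty":0,"tz":-0.04,"twist":0},{"tx":-0.03,"ty":0,"tz":-0.02,"twist":0},{"tx":-0.04,"ty":0,"tz":0,"twist":0},{"tx":0,"ty":0,"tz":0,"twist":0}], "gripper": -1}}

```text
clock: 17.65
position: [0.5495, -0.2876, 0.1969]
ee_rot: [3.14, -0.005, -0.006]
force: [-0.5, -0.6, -0.1]
width: 0.999
gripper_force: 0.0
```

Run:
```python
from look import *
im,c=look("w10.png",["ring_m_centre"])
```

```text
17.65 [ 0.5495 -0.2876  0.1969]
```

Emit:
{"method": "move_arm", "body": {"motion": [{"tx":-0.03,"ty":-0.02,"tz":0,"twist":0},{"tx":-0.03,"ty":-0.02,"tz":0,"twist":0},{"tx":-0.03,"ty":-0.02,"tz":0,"twist":0},{"tx":-0.03,"ty":-0.02,"tz":0,"twist":0},{"tx":-0.03,"ty":-0.02,"tz":0,"twist":0},{"tx":0,"ty":0,"tz":0,"twist":0}]}}

```text
clock: 18.35
position: [0.4021, -0.1838, 0.1962]
ee_rot: [-3.141, -0.004, 0.004]
force: [-0.2, -0.4, -0.3]
width: 1.001
gripper_force: 0.0
```

Run:
```python
from look import *
im,c=look("w11.png",["ring_l_centre"])
print(proj(c,[.44,-.185,.016]))
a=cv2.imread("pics/w10.png")[0:250,180:380];b=cv2.imread("pics/w11.png")[0:250,180:380]
cv2.imwrite("pics/m1.png",cv2.resize(np.hstack([a,b]),(800,500)))
```

```text
18.35 [ 0.4021 -0.1838  0.1962]
ring_l_centre 0.75 [279. 153.] [ 0.4361 -0.1858  0.008 ]
ring_l_centre 0.7 [253.  42.] [ 0.5407 -0.1606  0.008 ]
[278.44902082 149.55254399]
```

View pics/m1.png

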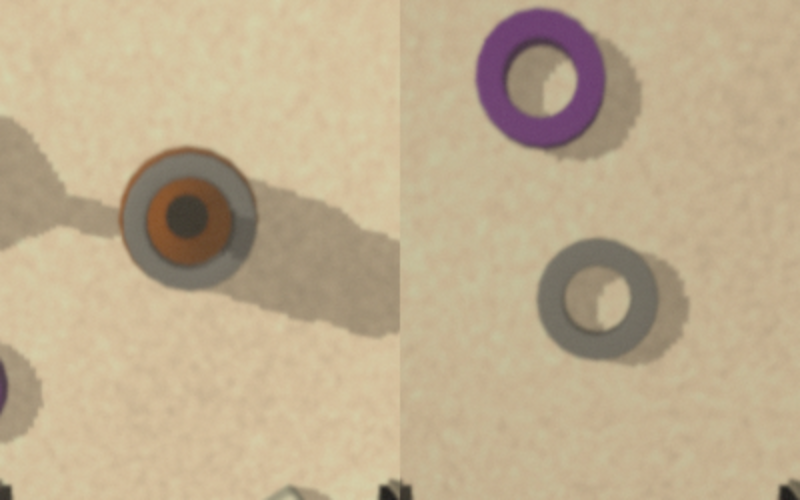

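M ring is level (left, at 187,218). The bare L ring is at (598,298), with the purple one at (540,78). Grasping L.

Emit:
{"method": "move_arm", "body": {"motion": [{"tx":0.01,"ty":0.001,"tz":0.03,"twist":0},{"tx":0.01,"ty":0,"tz":0.035,"twist":0},{"tx":0.01,"ty":0,"tz":0.035,"twist":0},{"tx":0.008,"ty":0,"tz":0.035,"twist":0},{"tx":0,"ty":0,"tz":0.03,"twist":0},{"tx":0,"ty":0,"tz":0.015,"twist":0},{"tx":0,"ty":0,"tz":0.005,"twist":0},{"tx":0,"ty":0,"tz":0,"twist":0}]}}

```text
clock: 19.25
position: [0.4437, -0.1874, 0.0108]
ee_rot: [-3.141, -0.001, 0.001]
force: [0.2, 0.7, -0.1]
width: 0.998
gripper_force: 0.0
```

Emit:
{"method": "move_arm", "body": {"motion": [{"tx":-0.003,"ty":-0.001,"tz":0.003,"twist":0},{"tx":0,"ty":0,"tz":0.002,"twist":0},{"tx":0,"ty":0,"tz":0,"twist":0}]}}

```text
clock: 19.55
position: [0.4402, -0.1864, 0.007]
ee_rot: [3.141, 0.001, 0.001]
force: [1.1, 0.3, 0.5]
width: 0.998
gripper_force: 0.0
```

Emit:
{"method": "move_arm", "body": {"motion": [{"tx":0,"ty":0,"tz":0,"twist":0},{"tx":0,"ty":0,"tz":0,"twist":0},{"tx":0,"ty":0,"tz":0,"twist":0},{"tx":0,"ty":0,"tz":0,"twist":0},{"tx":0,"ty":0,"tz":0,"twist":0},{"tx":0,"ty":0,"tz":0,"twist":0}], "gripper": 1, "squeeze": 25}}

```text
clock: 20.15
position: [0.44, -0.1861, 0.0066]
ee_rot: [-3.142, -0.001, -0.0]
force: [-0.3, 0.5, 2.6]
width: 0.659
gripper_force: 25.0
```

L ring held. Carry it to the L bottle.

Emit:
{"method": "move_arm", "body": {"motion": [{"tx":0,"ty":0,"tz":-0.02,"twist":0},{"tx":0,"ty":0,"tz":-0.04,"twist":0},{"tx":0,"ty":0,"tz":-0.04,"twist":0},{"tx":0,"ty":0,"tz":-0.04,"twist":0},{"tx":0,"ty":0,"tz":-0.04,"twist":0},{"tx":0.02,"ty":-0.01,"tz":-0.03,"twist":0},{"tx":0.03,"ty":-0.02,"tz":0,"twist":0},{"tx":0.03,"ty":-0.02,"tz":0,"twist":0},{"tx":0.03,"ty":-0.02,"tz":0,"twist":0},{"tx":0.03,"ty":-0.01,"tz":0,"twist":0},{"tx":0,"ty":0,"tz":0,"twist":0}]}}

```text
clock: 21.25
position: [0.5828, -0.1032, 0.2157]
ee_rot: [-3.14, -0.007, -0.002]
force: [0.2, 0.4, -1.8]
width: 0.659
gripper_force: 25.0
```

Run:
```python
from stop import *
im,c=look("w12.png",["bottle_l_seat","bottle_xl_seat"])
print(proj(c,[.669,-.104,.123]));stopper(im,c,(.669,-.104),.123)
```

```text
21.25 [ 0.5828 -0.1032  0.2157]
bottle_l_seat 0.93 [278.  94.] [ 0.6697 -0.1038  0.097 ]
bottle_xl_seat 0.6 [ 31. 111.] [0.6582 0.0864 0.112 ]
[278.92568565  92.93106848]
stopper px [280.3  94. ] area 291 [ 0.6683 -0.105   0.123 ]
```

Emit:
{"method": "move_arm", "body": {"motion": [{"tx":0.029,"ty":0.001,"tz":0,"twist":0},{"tx":0.029,"ty":0,"tz":0,"twist":0},{"tx":0.028,"ty":0,"tz":0,"twist":0},{"tx":0,"ty":0,"tz":0.02,"twist":0},{"tx":0,"ty":0,"tz":0.03,"twist":0},{"tx":0,"ty":0,"tz":0.015,"twist":0},{"tx":0,"ty":0,"tz":0,"twist":0},{"tx":0,"ty":0,"tz":0,"twist":0}]}}

```text
clock: 22.2
position: [0.6657, -0.1077, 0.1523]
ee_rot: [3.141, -0.0, 0.0]
force: [-0.1, 0.4, -2.2]
width: 0.661
gripper_force: 25.0
```

Run:
```python
from stop import *
im,c=look("w13.png",[])
print(proj(c,[.669,-.105,.123]));stopper(im,c,(.669,-.105),.123)
```

```text
22.2 [ 0.6657 -0.1077  0.1523]
[272.48365317 233.48375675]
stopper px [305.  211.3] area 92 [ 0.6825 -0.1238  0.123 ]
stopper px [272.6 239.2] area 135 [ 0.6655 -0.105   0.123 ]
stopper px [272.8 274.2] area 411 [ 0.6429 -0.1051  0.123 ]
```

Emit:
{"method": "move_arm", "body": {"motion": [{"tx":0.002,"ty":-0.0025,"tz":0.01,"twist":0},{"tx":0,"ty":0,"tz":0.02,"twist":0},{"tx":0,"ty":0,"tz":0.014,"twist":0},{"tx":0,"ty":0,"tz":0.005,"twist":0},{"tx":0,"ty":0,"tz":0.002,"twist":0},{"tx":0,"ty":0,"tz":0,"twist":0}]}}

```text
clock: 22.85
position: [0.6682, -0.1046, 0.1008]
ee_rot: [3.142, 0.001, 0.001]
force: [-0.7, -0.4, -2.9]
width: 0.66
gripper_force: 25.0
```

Emit:
{"method": "move_arm", "body": {"motion": [{"tx":0,"ty":0,"tz":0.001,"twist":0},{"tx":0,"ty":0,"tz":0.001,"twist":0},{"tx":0,"ty":0,"tz":0,"twist":0}]}}

```text
clock: 23.15
position: [0.6681, -0.1047, 0.0988]
ee_rot: [3.142, 0.001, 0.001]
force: [0.5, 0.1, -1.7]
width: 0.661
gripper_force: 25.0
```

Emit:
{"method": "move_arm", "body": {"motion": [{"tx":0,"ty":0,"tz":0.001,"twist":0},{"tx":0,"ty":0,"tz":0.001,"twist":0},{"tx":0,"ty":0,"tz":0.001,"twist":0},{"tx":0,"ty":0,"tz":0,"twist":0}]}}

```text
clock: 23.55
position: [0.6684, -0.1045, 0.0958]
ee_rot: [-3.142, -0.001, -0.002]
force: [2.0, 0.7, 0.0]
width: 0.661
gripper_force: 25.0
```

Emit:
{"method": "move_arm", "body": {"motion": [{"tx":0,"ty":0,"tz":0.001,"twist":0},{"tx":0,"ty":0,"tz":0,"twist":0}]}}

```text
clock: 23.75
position: [0.6686, -0.1045, 0.0951]
ee_rot: [-3.142, -0.001, -0.002]
force: [1.1, 0.8, 2.4]
width: 0.661
gripper_force: 25.0
```

Emit:
{"method": "move_arm", "body": {"motion": [{"tx":0,"ty":0,"tz":0,"twist":0},{"tx":0,"ty":0,"tz":0,"twist":0},{"tx":0,"ty":0,"tz":0,"twist":0},{"tx":0,"ty":0,"tz":-0.02,"twist":0},{"tx":0,"ty":0,"tz":-0.04,"twist":0},{"tx":0,"ty":0,"tz":-0.04,"twist":0},{"tx":-0.03,"ty":0,"tz":-0.02,"twist":0},{"tx":-0.045,"ty":0,"tz":0,"twist":0},{"tx":0,"ty":0,"tz":0,"twist":0}], "gripper": -1}}

```text
clock: 24.65
position: [0.5863, -0.1051, 0.2139]
ee_rot: [3.141, -0.0, -0.01]
force: [0.4, -0.9, -0.1]
width: 1.0
gripper_force: 0.0
```

Run:
```python
from look import *
look("w14.png",["ring_l_centre"])
```

```text
24.65 [ 0.5863 -0.1051  0.2139]
ring_l_centre 0.71 [324. 220.] [ 0.5423 -0.1585  0.008 ]
```

Emit:
{"method": "move_arm", "body": {"motion": [{"tx":-0.025,"ty":-0.035,"tz":0,"twist":0},{"tx":-0.025,"ty":-0.035,"tz":0,"twist":0},{"tx":-0.025,"ty":-0.035,"tz":0,"twist":0},{"tx":-0.025,"ty":-0.035,"tz":0,"twist":0},{"tx":-0.025,"ty":-0.035,"tz":0,"twist":0},{"tx":-0.025,"ty":-0.035,"tz":0,"twist":0},{"tx":-0.025,"ty":-0.035,"tz":0,"twist":0},{"tx":-0.025,"ty":-0.035,"tz":0.01,"twist":0},{"tx":0,"ty":0,"tz":0,"twist":0}]}}

```text
clock: 25.65
position: [0.3902, 0.1805, 0.2043]
ee_rot: [-3.14, -0.013, 0.002]
force: [-0.1, -0.6, -0.0]
width: 1.0
gripper_force: 0.0
```

Run:
```python
from look import *
im,c=look("w15.png",["ring_xl_centre"])
print(proj(c,[.432,.181,.016]))
a=cv2.imread("pics/w14.png")[0:250,180:380];b=cv2.imread("pics/w15.png")[0:250,180:380]
cv2.imwrite("pics/m2.png",cv2.resize(np.hstack([a,b]),(800,500)))
```

```text
25.65 [0.3902 0.1805 0.2043]
ring_xl_centre 0.9 [275. 147.] [0.4298 0.1828 0.008 ]
ring_xl_centre 0.89 [265. 244.] [0.3227 0.194  0.008 ]
ring_xl_centre 0.73 [353. 220.] [0.3509 0.0965 0.008 ]
[277.15143779 145.16327888]
```

View pics/m2.png

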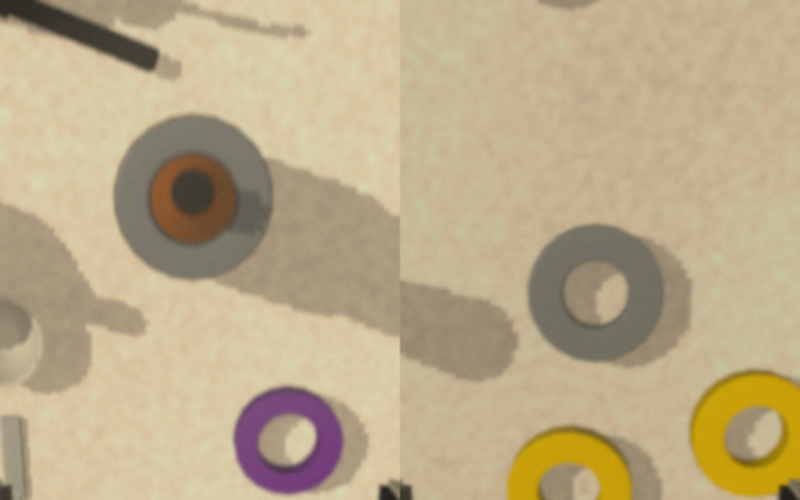

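L ring is level (left, at 193,195). The grey XL ring at (596,292) stands alone, with the yellow ones below it. Grasping XL.

Emit:
{"method": "move_arm", "body": {"motion": [{"tx":0.01,"ty":0,"tz":0.03,"twist":0},{"tx":0.01,"ty":0,"tz":0.035,"twist":0},{"tx":0.01,"ty":0,"tz":0.035,"twist":0},{"tx":0.008,"ty":0,"tz":0.035,"twist":0},{"tx":0,"ty":0,"tz":0.035,"twist":0},{"tx":0,"ty":0,"tz":0.015,"twist":0},{"tx":0,"ty":0,"tz":0.006,"twist":0},{"tx":0,"ty":0,"tz":0,"twist":0}]}}

```text
clock: 26.55
position: [0.4316, 0.1745, 0.013]
ee_rot: [3.141, -0.002, -0.001]
force: [-0.9, -0.4, 0.6]
width: 1.002
gripper_force: 0.0
```

Emit:
{"method": "move_arm", "body": {"motion": [{"tx":0,"ty":-0.005,"tz":0.003,"twist":0},{"tx":0,"ty":0,"tz":0.003,"twist":0},{"tx":0,"ty":0,"tz":0,"twist":0}]}}

```text
clock: 26.85
position: [0.4312, 0.1806, 0.008]
ee_rot: [-3.141, -0.001, -0.002]
force: [-0.1, 0.9, 0.2]
width: 1.001
gripper_force: 0.0
```

Emit:
{"method": "move_arm", "body": {"motion": [{"tx":0,"ty":0,"tz":0,"twist":0},{"tx":0,"ty":0,"tz":0,"twist":0},{"tx":0,"ty":0,"tz":0,"twist":0},{"tx":0,"ty":0,"tz":0,"twist":0},{"tx":0,"ty":0,"tz":0,"twist":0}], "gripper": 1, "squeeze": 30}}

```text
clock: 27.35
position: [0.4309, 0.1805, 0.0077]
ee_rot: [-3.141, -0.001, -0.001]
force: [0.5, 0.4, 3.1]
width: 0.745
gripper_force: 30.0
```

Emit:
{"method": "move_arm", "body": {"motion": [{"tx":0,"ty":0,"tz":-0.02,"twist":0},{"tx":0,"ty":0,"tz":-0.04,"twist":0},{"tx":0,"ty":0,"tz":-0.04,"twist":0},{"tx":0,"ty":0,"tz":-0.04,"twist":0},{"tx":0,"ty":0,"tz":-0.04,"twist":0},{"tx":0.02,"ty":0.015,"tz":-0.04,"twist":0},{"tx":0.03,"ty":0.02,"tz":0,"twist":0},{"tx":0.03,"ty":0.02,"tz":0,"twist":0},{"tx":0.03,"ty":0.02,"tz":0,"twist":0},{"tx":0.02,"ty":0.02,"tz":0,"twist":0},{"tx":0,"ty":0,"tz":0,"twist":0}]}}

```text
clock: 28.45
position: [0.5628, 0.0805, 0.2262]
ee_rot: [3.139, -0.009, -0.002]
force: [-0.5, -0.2, -4.0]
width: 0.743
gripper_force: 30.0
```

Run:
```python
from stop import *
im,c=look("w16.png",["bottle_xl_seat"]);o=arm.observe();print(o["width"],o["gripper_force"],o["force"])
print(proj(c,[.6575,.0857,.138]));stopper(im,c,(.6575,.0857),.138)
```

```text
28.45 [0.5628 0.0805 0.2262]
bottle_xl_seat 0.65 [268.  84.] [0.6568 0.0864 0.112 ]
0.7435084122870905 29.999426726717502 [-1.07619259  0.38322362 -3.82597628]
[268.35568059  79.23272271]
stopper px [266.4  79.2] area 320 [0.6576 0.087  0.138 ]
```

Emit:
{"method": "move_arm", "body": {"motion": [{"tx":0.03,"ty":-0.003,"tz":0,"twist":0},{"tx":0.03,"ty":-0.003,"tz":0,"twist":0},{"tx":0.034,"ty":0,"tz":0,"twist":0},{"tx":0,"ty":0,"tz":0.02,"twist":0},{"tx":0,"ty":0,"tz":0.03,"twist":0},{"tx":0,"ty":0,"tz":0.01,"twist":0},{"tx":0,"ty":0,"tz":0,"twist":0},{"tx":0,"ty":0,"tz":0,"twist":0}]}}

```text
clock: 29.35
position: [0.6548, 0.092, 0.1686]
ee_rot: [-3.141, -0.002, -0.001]
force: [-0.1, 0.5, -3.2]
width: 0.742
gripper_force: 30.0
```

Run:
```python
from stop import *
im,c=look("w17.png",[])
print(proj(c,[.6575,.0865,.138]));stopper(im,c,(.6575,.0865),.138)
```

```text
29.35 [0.6548 0.092  0.1686]
[286.45520461 233.75271135]
stopper px [310.6 204.3] area 132 [0.6755 0.0727 0.138 ]
stopper px [284.7 238.9] area 129 [0.6543 0.0875 0.138 ]
stopper px [287.5 273.9] area 427 [0.6315 0.0856 0.138 ]
```

Shift 5 mm in y and 2 mm in x, then lower toward the seat (tip at z ≈ 0.112).

Emit:
{"method": "move_arm", "body": {"motion": [{"tx":0.002,"ty":0.005,"tz":0,"twist":0},{"tx":0,"ty":0,"tz":0.012,"twist":0},{"tx":0,"ty":0,"tz":0.02,"twist":0},{"tx":0,"ty":0,"tz":0.012,"twist":0},{"tx":0,"ty":0,"tz":0.005,"twist":0},{"tx":0,"ty":0,"tz":0,"twist":0}]}}

```text
clock: 30.0
position: [0.6564, 0.0862, 0.1177]
ee_rot: [3.141, 0.001, -0.002]
force: [0.0, -0.9, -4.3]
width: 0.751
gripper_force: 30.0
```

Emit:
{"method": "move_arm", "body": {"motion": [{"tx":0,"ty":0,"tz":0.001,"twist":0},{"tx":0,"ty":0,"tz":0.001,"twist":0},{"tx":0,"ty":0,"tz":0,"twist":0}]}}

```text
clock: 30.3
position: [0.6571, 0.0865, 0.1171]
ee_rot: [-3.141, -0.001, -0.001]
force: [0.3, 0.3, -4.5]
width: 0.745
gripper_force: 30.0
```

Emit:
{"method": "move_arm", "body": {"motion": [{"tx":0,"ty":0,"tz":0.0015,"twist":0},{"tx":0,"ty":0,"tz":0.0015,"twist":0},{"tx":0,"ty":0,"tz":0,"twist":0}]}}

```text
clock: 30.6
position: [0.6574, 0.0865, 0.1139]
ee_rot: [-3.141, -0.001, -0.002]
force: [2.5, -0.4, -2.0]
width: 0.745
gripper_force: 30.0
```

Emit:
{"method": "move_arm", "body": {"motion": [{"tx":0,"ty":0,"tz":0.001,"twist":0},{"tx":0,"ty":0,"tz":0.001,"twist":0},{"tx":0,"ty":0,"tz":0,"twist":0}]}}

```text
clock: 30.9
position: [0.658, 0.0866, 0.1124]
ee_rot: [-3.141, -0.0, -0.004]
force: [4.0, 0.8, 2.1]
width: 0.741
gripper_force: 30.0
```

Emit:
{"method": "move_arm", "body": {"motion": [{"tx":0.001,"ty":0,"tz":0,"twist":0},{"tx":0,"ty":0,"tz":0,"twist":0}]}}

```text
clock: 31.1
position: [0.6584, 0.0866, 0.112]
ee_rot: [-3.141, -0.001, -0.002]
force: [3.0, 0.2, 3.7]
width: 0.745
gripper_force: 30.0
```

Emit:
{"method": "move_arm", "body": {"motion": [{"tx":0,"ty":0,"tz":0,"twist":0},{"tx":0,"ty":0,"tz":0,"twist":0},{"tx":0,"ty":0,"tz":0,"twist":0},{"tx":0,"ty":0,"tz":-0.02,"twist":0},{"tx":0,"ty":0,"tz":-0.04,"twist":0},{"tx":0,"ty":0,"tz":-0.04,"twist":0},{"tx":-0.03,"ty":0,"tz":-0.02,"twist":0},{"tx":-0.045,"ty":0,"tz":0,"twist":0},{"tx":0,"ty":0,"tz":0,"twist":0}], "gripper": -1}}

```text
clock: 32.0
position: [0.5763, 0.0865, 0.231]
ee_rot: [3.14, 0.005, -0.009]
force: [0.6, 0.1, -0.5]
width: 0.999
gripper_force: 0.0
```

Run:
```python
from look import *
look("w18.png",[]);save(arm.get_image("scene"),"s18.png")
a=cv2.imread("pics/w18.png")[0:250,180:380];b=cv2.imread("pics/s18.png")[160:400,180:440]
cv2.imwrite("pics/m3.png",np.hstack([cv2.resize(a,(400,500)),cv2.resize(b,(400,500),interpolation=cv2.INTER_CUBIC)]))
```

```text
32.0 [0.5763 0.0865 0.231 ]
```

View pics/m3.png

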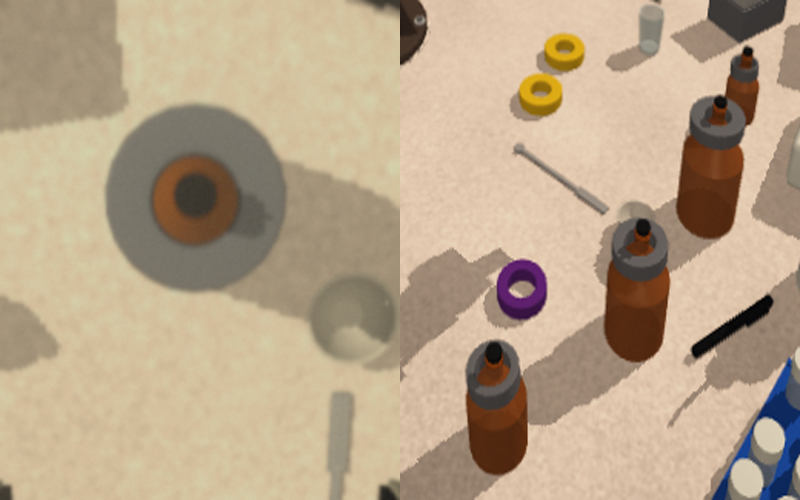

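All four rings lie level on the right bottles: XL (715,120), L (640,250), M (493,372) and S (745,67). The look-alikes are undisturbed and the gripper is clear.

```bash
python3 -c "
from cell import arm
print(arm.sign_off())"
```

```text
the job is handed in; nothing more can be done
None
```

All four rings are on their matching bottles, and the last pictures show them lying level on the shoulders with the bottles standing and the other things where they were. I handed the job in at about 32 s; the sign-off gave no verdict.

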